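# Tidy the studio desk: tape, pens and eraser to their places

### The arm

A 6-joint arm with a two-finger parallel gripper is mounted at the origin on the work surface. World frame = base frame: x ahead of the robot, y to its left, z up, the work surface at z = 0. Lengths are in m, angles in rad, forces in N, time in s.
With the tool pointing down it reaches from about 0.375 to 0.9 m from the base axis. Payload 3.1 kg.
Tool frame: the origin (TCP) lies between the finger pads; the fingertips stand 11 mm ahead of it and the grasp point (between the pads) lies 8 mm behind it; z points along the fingers, y is the line along which they close (so a half turn about z gives the same grasp; the last joint's range is limited). The gripper opens to 87 mm and grips with 3 to 60 N. Pads are 19 mm wide; open, the fingers measure 117 mm over their backs; the gripper's body (75 mm by 190 mm) begins 51 mm behind the grasp point.
Start: joints at [0.955, 0.527, 1.433, -0, 1.181, -0.178], TCP at [0.265, 0.566, 0.234] pointing down, gripper open.
Joint ranges: [-3.08, 3.08], [-0.75, 2.2], [0.22, 2.44], [-1.43, 4.57], [0, 2.65], [-2.85, 2.85]. Speed limits (rad/s): [2.79, 2.79, 3.14, 3.14, 3.14, 3.14].

### API

Orientations are given as a unit quaternion [x, y, z, w].
In Python, from rig import get_obs, camera, hand_in gives the robot as it stands.
- The arm moves only by the shell command python3 -m pendant 'ROWS' [FORCE]. ROWS is JSON, a list that holds one entry, the list of rows, each a list of 7 numbers: the shift along the tool's x, y, z in m, then the turn, a rotation vector about the tool's x, y, z in degrees, then the opening, from 0 (shut) to 1 (fully open). In form: [[[x, y, z, ax, ay, az, fingers], ...]]. A call has exactly 5 rows; each row shifts and turns the commanded pose from where the row before left it, along the tool's axes as they then stand; what a row does not reach is not made up. A row lasts 1/8 s, in which the tool goes at most 62.5 mm and 10.7 degrees, less where a joint would pass 70% of its speed; a pose out of reach is approached as far as the arm can. A call with a gripper value outside its range is refused whole. The fingers move at their own pace and stop on an object; FORCE is the grip in N (left out, the last holds). Time passes only in rows, so rows that do not move let the fingers close, or fill a call up. It gives the time, the measured TCP pose, the force, the opening and the grip force at its end, in the units of the state.
- get_obs(): the state, without advancing time (a new reading comes with each control period).
- camera(name): name is "scene" or "side" or "wrist"; returns a dict with "img" (400x640x3 uint8, red, green, blue), "intrinsics" (3x3 intrinsics, pixels), "R" (3x3) and "t" (3): a world point X has camera coordinates R X + t; the wrist camera has in their place "T_tool_cam" (4x4, takes a point from camera to tool coordinates, whose origin is the TCP and whose axes are the flange's). Camera axes: x right, y down, z forward; pixel columns grow to the right and rows downward; lengths in m; the calibration is good to about 2 mm. A picture is of the moment at which its call begins: read the wrist's pose just before it. There is no depth.
- hand_in(): hands the job in; it is judged then, once.
The state is a dict: "time": time; "q": joint angles; "joint_velocities": joint speeds; "joint_torque": joint torques, N m; "position": TCP position; "tool_rot": TCP orientation; "ft_force": force on the tool from outside, world axes, zero at the start; "moment": the same for the moment, N m; "grip_width": finger opening in m; "grip_force": force on a finger pad.
Only numpy, scipy, OpenCV 4.12 (cv2) and the standard library are available. Lean on these libraries where they do the work, as an engineer would, in place of code of your own. Each camera call takes 0.05 s, during which the arm holds its last target. There are 200 camera calls.

### The job

Please tidy the desk: put both rolls of tape flat over the peg of the tape stand, the large roll at the bottom and the small one on top of it; lay the marker and the highlighter flat on the floor of the large tray, side by side and not one on the other; and lay the eraser flat on the floor of the small square tray. Leave the mug and the phone where they are.

Things in the scene. Friction and masses are not known exactly. Their poses are not given: they have to be found in the camera images.
- large_roll: Large roll of masking tape, a cream ring lying flat: outer diameter 60, height 24, hole diameter 26 mm, about 60 g. Origin: the middle of the ring (12 mm above what it lies on); z up, along the hole. Rigid, loose; gripped across the outside.
- small_roll: Small roll of the same tape, lying flat: outer diameter 44, height 18, hole diameter 26 mm, about 30 g. Origin: the middle of the ring (9 mm above what it lies on); z up, along the hole. Rigid, loose; gripped across the outside.
- marker: Marker pen lying on the desk, hexagonal barrel, 130 long, 16 mm across flats (18.5 across corners), white barrel with black cap, about 22 g. Origin: its middle, on its axis (8 mm above what it lies on); x along the pen, towards the cap. Any of its six flats may be below once it has been moved.
- highlighter: Flat highlighter pen lying on the desk, 110 long, 20 wide, 14 mm high, grey body with black cap, about 20 g. Origin: its middle (7 mm above what it lies on); x along the pen, towards the cap; y across its width; z up.
- eraser: White block eraser in a brown card sleeve, 50 long (x), 24 wide (y), 16 mm high (z), about 25 g, rigid. Origin: its middle (8 mm above what it lies on).
- tape_stand: Tape stand, fixed to the desk: a round plywood disc, diameter 92, thickness 15 mm, with one upright dark wooden peg in the middle, diameter 10 mm, its rounded top 65 mm above the desk. Origin: centre of the underside, on the desk; z up, along the peg.
- pen_tray: The large tray (for pens), plywood, open on top, fixed to the desk: outside 190 long (x), 130 wide (y), 22 mm high; walls and floor 4 mm thick, so the inside is 182 by 122 mm and its floor is 4 mm above the desk. Origin: centre of the underside, on the desk.
- small_tray: The small square tray (for the eraser), plywood, open on top, fixed to the desk: outside 100 by 100, 22 mm high; walls and floor 4 mm thick, inside 92 by 92 mm, floor 4 mm above the desk. Origin: centre of the underside, on the desk.
- mug: White ceramic mug, bystander: diameter 80, height 90 mm, handle to its +y. Origin: centre of the underside. To be left alone.
- phone: Black phone lying on the desk, bystander: 148 (x) by 72 (y) by 9 mm. Origin: centre of the underside. To be left alone.
Mind the look-alikes: they are no part of the job. Leave any turquoise or yellow look-alike of the small_roll alone. What is shaped like the marker but yellow is not meant.

How it is judged:
By the outcome, as a careful person would: the job done as asked, in the order asked, and still so for the second after the job is handed in, with the robot touching nothing.
It also fails if it takes over 120 s, if anything falls off the work surface, if the arm or the gripper's body presses on something with over 40 N, if the wrist force passes 120 N, or if a joint passes its speed limit or range.

## Working session

There is one attempt and no reset: what is moved stays moved. The work goes in short steps, Python scripts to look and compute and a shell command to move; the robot and the scene stay as the last step left them, time stands still between calls to the robot, and variables do not carry over. Pictures are saved under pics/ and viewed, at most 14 in all, crops included, and the job is handed in when it is done.

```bash
mkdir -p pics; ls; python3 - <<'E'
from rig import *
import cv2
o=get_obs();print(o)
for n in("scene","side","wrist"):
    c=camera(n);cv2.imwrite(f"pics/{n}0.png",c["img"][:,:,::-1]);print(n,{k:v.tolist() for k,v in c.items() if k!="img"})
E
```

```text
pics
{'time': 0.0, 'q': array([ 9.54538296e-01,  5.28453986e-01,  1.43388045e+00, -4.11643661e-05,
        1.18136139e+00, -1.78504186e-01]), 'joint_velocities': array([-2.24593021e-03, -3.07928959e-04, -3.70753473e-04, -1.53274048e-04,
       -7.38522027e-05, -1.10821317e-03]), 'joint_torque': array([ 6.26167894e-04, -4.40042889e+01, -1.76592278e+01,  6.34091184e-02,
        5.80260472e-02, -1.54708255e-04]), 'position': array([0.26452219, 0.56550081, 0.23258602]), 'tool_rot': array([ 2.17125709e-01,  9.76143084e-01, -9.77006847e-04, -3.89417897e-04]), 'ft_force': array([-0.5825717 , -0.42466375, -0.47469215]), 'moment': array([-0.0462032 , -0.03567644, -0.02297122]), 'grip_force': 0.0, 'grip_width': 0.08691417421330148}
scene {'intrinsics': [[363.17157499847855, 0.0, 323.3008013036078], [0.0, 363.17157499847855, 202.34927542524355], [0.0, 0.0, 1.0]], 'R': [[0.6753105690768058, 0.7375187017270491, 0.004669035875700896], [0.511283529380457, -0.46357654247861635, -0.7236614829102314], [-0.5315494218578587, 0.4910834489844057, -0.6901393035149905]], 't': [-0.36787310845586874, -0.22837
[... 172 characters left out ...]
.8739737960946862, -0.4859568224694029, 0.0039712007359672405], [-0.23237614979548707, -0.4250681562625514, -0.8748247753337698], [0.4268150990136941, 0.7636511174790466, -0.4844232055000401]], 't': [-0.42793753474900875, 0.1701860417020801, 0.79932792352158]}
wrist {'intrinsics': [[328.7343965281991, 0.0, 317.5115043354755], [0.0, 328.7343965281991, 199.60519710275094], [0.0, 0.0, 1.0]], 'T_tool_cam': [[-0.00037641235338714405, -0.9695823991417134, -0.24476484549121258, 0.06664954734855508], [0.9999992183529981, -0.000656798583405116, 0.001063912125790067, -0.000596400653553486], [-0.0011923116751853774, -0.24476425370183819, 0.9695818884976398, -0.15062237255882974], [0.0, 0.0, 0.0, 1.0]]}
```

View pics/scene0.png

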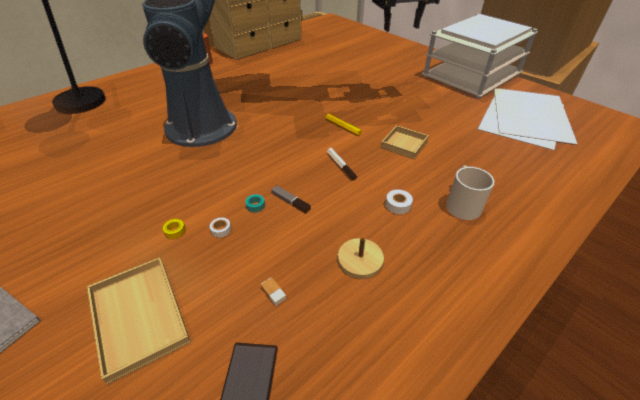

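View pics/side0.png

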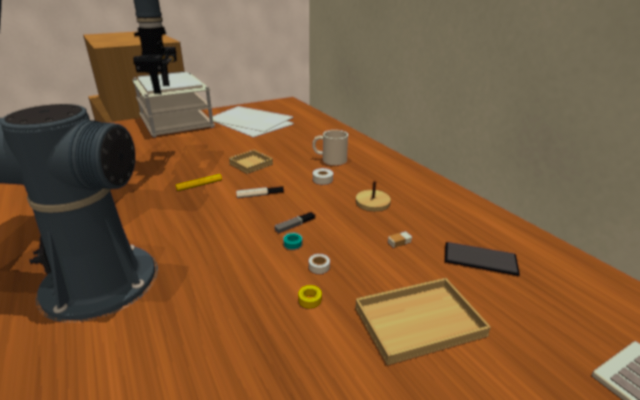

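The scene view shows the cream large roll at (399,202), the cream small roll at (220,227), the marker at (341,163), the highlighter at (290,198), the eraser at (273,291), the stand at (361,258), the pen tray at (137,315) and the small tray at (405,141). The side view agrees.
Possible mix-ups: for the small roll, teal (256,203), yellow (174,228) and the large roll (399,202), so I choose cream (220,227). For the marker, the yellow pen (343,124) and the highlighter (290,198), so I choose white with a black cap (341,163).

```bash
cat > h.py <<'E'
import numpy as np, cv2
from rig import *
from scipy.spatial.transform import Rotation as Ro
def cam(n):
    o=get_obs(); c=camera(n); K=c["intrinsics"]
    if n=="wrist":
        Rt=Ro.from_quat(o["tool_rot"]).as_matrix(); T=c["T_tool_cam"]
        Rwc=Rt@T[:3,:3]; p=Rt@T[:3,3]+o["position"]
    else: Rwc=c["R"].T; p=-Rwc@c["t"]
    return c["img"],np.array(K),Rwc,p
def ray(C,uv,z):
    _,K,R,p=C; uv=np.atleast_2d(uv).astype(float)
    d=np.c_[uv,np.ones(len(uv))]@np.linalg.inv(K).T@R.T
    return p+d*((z-p[2])/d[:,2])[:,None]
def proj(C,X):
    _,K,R,p=C; c=(np.atleast_2d(X)-p)@R@K.T; return c[:,:2]/c[:,2:]
def tool(dx,dy): # world xy shift -> tool axes
    return Ro.from_quat(get_obs()["tool_rot"]).inv().apply([dx,dy,0])
E
python3 - <<'E'
from h import *
A=cam("scene");B=cam("side")
P={"large":((399,198),(323,174),.024),"small":((220,224),(319,261),.018),"marker":((341,163),(260,192),.008),"high":((290,198),(295,222),.007),"eraser":((273,291),(400,239),.008),"disc":((361,258),(373,200),.015),"pegtop":((362,240),(374,182),.065),"pentray":((137,312),(421,316),.01),"smalltray":((405,141),(250,160),.01),"mug":((468,205),(334,160),.02),"phone":((249,375),(481,258),.009)}
for k,(a,b,z) in P.items(): print(k,ray(A,a,z)[0,:2].round(3),ray(B,b,z)[0,:2].round(3))
E2=[("marker",(330,151),(353,176),(237,195),(283,190),.008),("high",(273,190),(307,208),(277,229),(314,216),.007)]
for k,a,b,c,d,z in E2:
    print(k,ray(A,[a,b],z)[:,:2].round(3).tolist(),ray(B,[c,d],z)[:,:2].round(3).tolist())
print("rollw",[np.ptp(ray(A,x,z)[:,:2],axis=0).round(3) for x,z in(([(385,202),(413,202)],.012),([(209,228),(232,228)],.009))])
i=A[0][140:330,60:430,::-1];cv2.imwrite("pics/crop1.png",cv2.resize(i,None,fx=2.1,fy=2.1,interpolation=cv2.INTER_CUBIC))
E
```

```text
large [0.615 0.17 ] [0.606 0.158]
small [ 0.406 -0.173] [ 0.4   -0.179]
marker [0.418 0.178] [0.413 0.172]
high [ 0.433 -0.004] [ 0.431 -0.009]
eraser [ 0.61  -0.185] [ 0.607 -0.188]
disc [ 0.67  -0.014] [ 0.652 -0.023]
pegtop [ 0.666 -0.013] [ 0.655 -0.018]
pentray [ 0.485 -0.387] [ 0.487 -0.39 ]
smalltray [0.469 0.381] [0.466 0.383]
mug [0.732 0.271] [0.691 0.235]
phone [ 0.706 -0.303] [ 0.712 -0.326]
marker [[0.36, 0.194], [0.477, 0.163]] [[0.352, 0.186], [0.474, 0.152]]
high [[0.384, -0.016], [0.485, 0.004]] [[0.38, -0.015], [0.484, -0.007]]
rollw [array([0.043, 0.048]), array([0.033, 0.037])]
```

View pics/crop1.png

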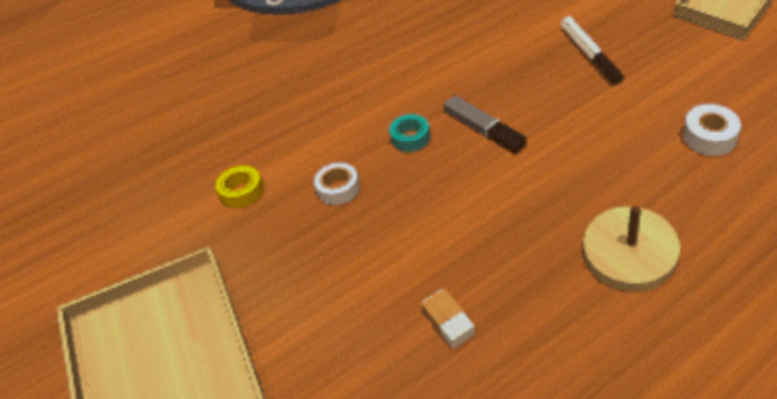

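The crop confirms the cream small roll at crop (337,183), next to the yellow and teal ones. The large cream roll is at (712,128) and the white marker at (591,50). I'll turn the tool to align with the world axes and move over the large roll.

```bash
python3 -m pendant '[[[0,0,0,0,0,-8.2,1],[0,0,0,0,0,-8.2,1],[0,0,0,0,0,-8.2,1],[-0.0335,-0.04,0,0,0,0,1],[-0.0335,-0.04,0,0,0,0,1]]]'
python3 -m pendant '[[[-0.0335,-0.04,0,0,0,0,1],[-0.0335,-0.04,0,0,0,0,1],[-0.0335,-0.04,0,0,0,0,1],[-0.0335,-0.04,0,0,0,0,1],[-0.0335,-0.04,0,0,0,0,1]]]'
python3 -m pendant '[[[-0.0335,-0.04,0,0,0,0,1],[-0.0335,-0.04,0,0,0,0,1],[-0.0335,-0.04,0,0,0,0,1],[0,0,0,0,0,0,1],[0,0,0,0,0,0,1]]]'
python3 - <<'E'
from h import *
C=cam("wrist");cv2.imwrite("pics/w1.png",C[0][:,:,::-1]);o=get_obs();print(o["q"].round(3),Ro.from_quat(o["tool_rot"]).as_matrix().round(3))
E
```

```text
time: 0.88
position: [0.3315, 0.4849, 0.2334]
tool_rot: [0.003, 1.0, -0.0, 0.0]
ft_force: [1.2, 0.4, -0.1]
grip_width: 0.0869
grip_force: 0.0
time: 1.5
position: [0.498, 0.2827, 0.2336]
tool_rot: [0.004, 1.0, 0.0, 0.0]
ft_force: [0.1, -0.3, -0.6]
grip_width: 0.0867
grip_force: 0.0
time: 2.12
position: [0.5958, 0.1633, 0.2331]
tool_rot: [0.005, 1.0, 0.0, -0.001]
ft_force: [-0.3, -0.5, 0.7]
grip_width: 0.0868
grip_force: 0.0
[ 8.800e-02  5.180e-01  1.451e+00  1.000e-03  1.173e+00 -1.475e+00] [[-1.     0.008 -0.001]
 [ 0.008  1.     0.   ]
 [ 0.001  0.    -1.   ]]
```

View pics/w1.png

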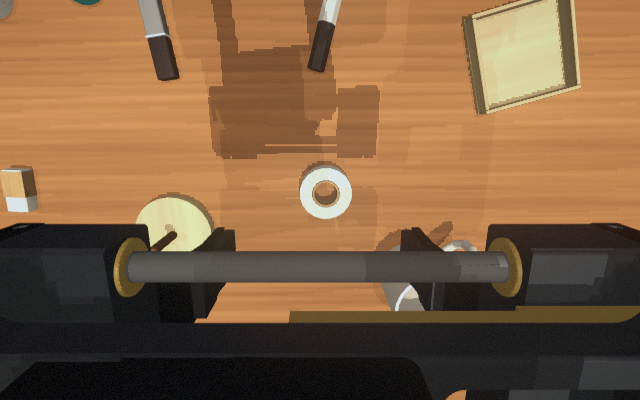

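The wrist view has the large roll at (325,193), the disc at (175,225) partly hidden, the marker cap at (322,45), the highlighter at (160,50), the eraser at (19,190) and the small tray at (521,55). Up in the image is −x. I'll measure the roll by mask.

```bash
cat >> h.py <<'E'
def blob(C,uv,white=True,lo=None,hi=None,win=90):
    """largest contour containing/nearest uv; white: low saturation bright"""
    hsv=cv2.cvtColor(C[0],cv2.COLOR_RGB2HSV)
    m=((hsv[...,1]<90)&(hsv[...,2]>110)).astype(np.uint8) if white else cv2.inRange(hsv,np.array(lo),np.array(hi))
    w=np.zeros_like(m);u,v=map(int,uv);w[max(0,v-win):v+win,max(0,u-win):u+win]=1
    cs=cv2.findContours(m*w,cv2.RETR_EXTERNAL,cv2.CHAIN_APPROX_NONE)[0]
    cs=[c for c in cs if cv2.contourArea(c)>25]
    return max(cs,key=lambda c:cv2.pointPolygonTest(c,(float(u),float(v)),True))[:,0]
def rect(pts):
    (c,s,a)=cv2.minAreaRect((pts[:,:2]*1000).astype(np.float32))
    if s[0]<s[1]: s=s[::-1];a+=90
    return np.round(c,1),np.round(s,1),round((a+90)%180-90,1)
def circ(pts):
    c,r=cv2.minEnclosingCircle((pts[:,:2]*1000).astype(np.float32)); return np.round(c,1),round(r,1)
E
python3 - <<'E'
from h import *
C=cam("wrist")
b=blob(C,(312,193)); print("large",circ(ray(C,b,.024)),rect(ray(C,b,.024)))
S=cam("scene");D=cam("side")
for n,c,uv in(("scene",S,(399,198)),("side",D,(323,174))):
    try: b=blob(c,uv,win=25);print(n,rect(ray(c,b,.012)))
    except Exception as e: print(n,e)
# peg: dark pixels
for n,c,uv in(("scene",S,(361,248)),("side",D,(374,190))):
    g=cv2.cvtColor(c[0],cv2.COLOR_RGB2HSV)[...,2]; u,v=uv
    m=g[v-18:v+14,u-8:u+9]<95; ys,xs=np.nonzero(m); 
    top=ys.min(); bot=ys.max(); ut=xs[ys<=top+2].mean()+u-8; ub=xs[ys>=bot-1].mean()+u-8
    print(n,"peg top px",ut,top+v-18,"base",ub,bot+v-18,ray(c,(ut,top+v-18),.065)[0].round(4),ray(c,(ub,bot+v-18),.015)[0].round(4))
    b=blob(c,(u+10,v+14),white=False,lo=(15,60,120),hi=(32,170,255),win=34); print("disc",rect(ray(c,b,.015)),len(b))
E
```

```text
large (array([611.3, 171.7]), 31.2) (array([611.7, 171.6]), array([61.1, 59.1]), 33.7)
scene (array([614. , 172.5]), array([81.5, 59.4]), -59.7)
side (array([613.1, 172.4]), array([100.3,  57.2]), 61.1)
scene peg top px 361.44444444444446 240 base 360.2857142857143 255 [ 0.6654 -0.0134  0.065 ] [ 0.6639 -0.0096  0.015 ]
disc (array([666.9, -13.9]), array([98.3, 91.3]), -51.7) 165
side peg top px 374.0 182 base 372.5 197 [ 0.6552 -0.0178  0.065 ] [ 0.6609 -0.0097  0.015 ]
disc (array([659.1, -12.7]), array([97. , 93.9]), 61.3) 94
```

```bash
python3 -m pendant '[[[-0.0156,0.0087,0,0,0,0,1],[0,0,0,0,0,-10,1],[0,0,0,0,0,-10,1],[0,0,0,0,0,-10,1],[0,0,0.04,0,0,0,1]]]'
python3 -m pendant '[[[0,0,0.05,0,0,0,1],[0,0,0.05,0,0,0,1],[0,0,0.03,0,0,0,1],[0,0,0,0,0,0,1],[0,0,0,0,0,0,1]]]'
python3 - <<'E'
from h import *
o=get_obs();print(o["q"].round(3),o["position"].round(4),tool(0.6115-o["position"][0],.172-o["position"][1]).round(4))
E
```

```text
time: 2.95
position: [0.6146, 0.1733, 0.1968]
tool_rot: [-0.256, 0.967, -0.001, 0.005]
ft_force: [-0.3, -0.9, -0.6]
grip_width: 0.0869
grip_force: 0.0
time: 3.58
position: [0.613, 0.1725, 0.0649]
tool_rot: [-0.255, 0.967, -0.0, 0.001]
ft_force: [-0.7, -0.1, -0.1]
grip_width: 0.0872
grip_force: 0.0
[ 0.099  0.758  1.524  0.     0.858 -1.988] [0.613  0.1725 0.0649] [ 0.0016  0.0003 -0.    ]
```

```bash
python3 -m pendant '[[[0.0015,0,0.03,0,0,0,1],[0,0,0.0205,0,0,0,1],[0,0,0,0,0,0,1],[0,0,0,0,0,0,0.5],[0,0,0,0,0,0,0.5]]]' 20
python3 -m pendant '[[[0,0,0,0,0,0,0.4],[0,0,0,0,0,0,0.4],[0,0,0,0,0,0,0.4],[0,0,0,0,0,0,0.4],[0,0,0,0,0,0,0.4]]]' 20
```

```text
time: 4.2
position: [0.6114, 0.1711, 0.0139]
tool_rot: [-0.255, 0.967, -0.0, 0.001]
ft_force: [-0.0, -0.2, -0.5]
grip_width: 0.0742
grip_force: 0.0
time: 4.82
position: [0.6111, 0.1711, 0.0135]
tool_rot: [-0.255, 0.967, -0.0, 0.0]
ft_force: [-0.7, 0.5, 4.5]
grip_width: 0.0601
grip_force: 20.1
```

```bash
python3 -m pendant '[[[0,0,-0.045,0,0,0,0.4],[0,0,-0.05,0,0,0,0.4],[0,0,-0.05,0,0,0,0.4],[0,0,0,0,0,10,0.4],[0,0,0,0,0,10,0.4]]]'
python3 -m pendant '[[[0,0,0,0,0,9.8,0.4],[-0.03,-0.046,-0.01,0,0,0,0.4],[-0.03,-0.046,-0.01,0,0,0,0.4],[-0.03,-0.046,0,0,0,0,0.4],[-0.03,-0.046,0,0,0,0,0.4]]]'
python3 -m pendant '[[[0,0,0,0,0,0,0.4],[0,0,0,0,0,0,0.4],[0,0,0,0,0,0,0.4],[0,0,0,0,0,0,0.4],[0,0,0,0,0,0,0.4]]]'
python3 - <<'E'
from h import *
C=cam("wrist");cv2.imwrite("pics/w2.png",C[0][:,:,::-1]);o=get_obs();print(o["q"].round(3),Ro.from_quat(o["tool_rot"]).as_matrix().round(3)); print(proj(C,[[.664,-.013,.015],[.664,-.013,.065]]))
E
```

```text
time: 5.45
position: [0.6109, 0.171, 0.1585]
tool_rot: [-0.08, 0.997, 0.0, 0.0]
ft_force: [-0.4, 0.2, -0.4]
grip_width: 0.0599
grip_force: 20.1
time: 6.08
position: [0.7304, -0.0149, 0.1772]
tool_rot: [0.003, 1.0, 0.0, -0.001]
ft_force: [-0.0, -0.1, -0.1]
grip_width: 0.0599
grip_force: 20.1
time: 6.7
position: [0.7298, -0.0125, 0.1783]
tool_rot: [0.002, 1.0, -0.0, 0.0]
ft_force: [-0.0, -0.4, 0.6]
grip_width: 0.06
grip_force: 20.1
[-0.17   0.729  1.188 -0.     1.225 -1.737] [[-1.     0.004  0.   ]
 [ 0.004  1.    -0.   ]
 [-0.    -0.    -1.   ]]
[[316.90675875 117.67186635]
 [316.87943763 117.91440551]]
```

View pics/w2.png

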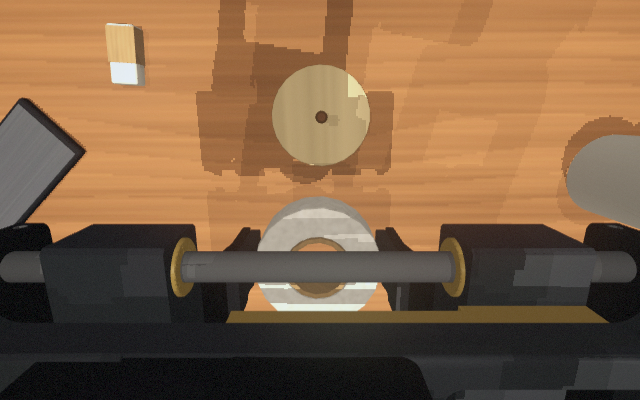

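The disc is centred at (321,115) with the peg at (321,117), the roll is held level, and the eraser is at (125,54).

```bash
python3 - <<'E'
from h import *
C=cam("wrist")
print(ray(C,(321.3,117),.063)[0].round(4),ray(C,(321.3,117),.015)[0].round(4),"disc",circ(ray(C,[(273,116),(370,116),(321,65),(321,165)],.015)))
p=ray(C,(321.3,117),.063)[0];o=get_obs()["position"];print(o,tool(*(p-o)[:2]))
E
```

```text
[ 0.6634 -0.0097  0.063 ] [ 0.6635 -0.0091  0.015 ] disc (array([663.3,  -8.9]), 44.9)
[ 0.72989811 -0.01293792  0.1782801 ] [ 6.64859015e-02  2.91960802e-03 -1.35786653e-05]
```

```bash
python3 -m pendant '[[[0.033,0.0015,0,0,0,0,0.4],[0.0335,0.0015,0,0,0,0,0.4],[0,0,0,0,0,0,0.4],[0,0,0.03,0,0,0,0.4],[0,0,0.02,0,0,0,0.4]]]'
python3 -m pendant '[[[0,0,0.03,0,0,0,0.4],[0,0,0.025,0,0,0,0.4],[0,0,0.025,0,0,0,0.4],[0,0,0.0175,0,0,0,0.4],[0,0,0,0,0,0,0.4]]]'
python3 - <<'E'
from h import *
for n in("scene","side"):
    c=cam(n);u,v=(361,245) if n=="scene" else (374,185)
    cv2.imwrite(f"pics/{n}3.png",cv2.resize(c[0][v-60:v+60,u-70:u+70,::-1],None,fx=3,fy=3))
a=cv2.imread("pics/scene3.png");b=cv2.imread("pics/side3.png");cv2.imwrite("pics/p3.png",cv2.resize(np.hstack([a,b]),(800,343)))
E
```

```text
time: 7.42
position: [0.6647, -0.0103, 0.1276]
tool_rot: [0.002, 1.0, -0.0, 0.001]
ft_force: [-0.7, -0.0, -1.3]
grip_width: 0.0603
grip_force: 20.1
time: 8.05
position: [0.6638, -0.0102, 0.0296]
tool_rot: [0.002, 1.0, 0.0, -0.0]
ft_force: [-0.5, -0.4, -0.2]
grip_width: 0.0601
grip_force: 20.0
```

View pics/p3.png

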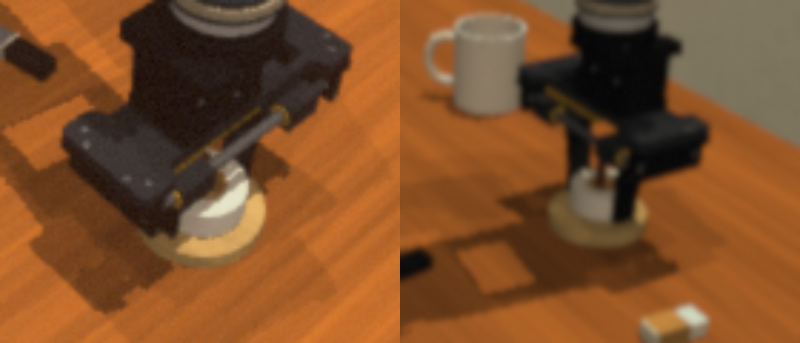

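The roll sits over the peg on the disc. I'll release it, rise and go to the small roll.

```bash
python3 -m pendant '[[[0,0,0,0,0,0,0.8],[0,0,0,0,0,0,0.8],[0,0,0,0,0,0,0.8],[0,0,-0.01,0,0,0,0.8],[0,0,-0.04,0,0,0,0.8]]]'
python3 -m pendant '[[[0,0,-0.05,0,0,0,1],[0,0,-0.05,0,0,0,1],[0,0,-0.02,0,0,0,1],[0.043,-0.032,0,0,0,0,1],[0.043,-0.032,0,0,0,0,1]]]'
python3 -m pendant '[[[0.043,-0.032,0,0,0,0,1],[0.043,-0.032,0,0,0,0,1],[0.033,-0.032,0,0,0,0,1],[0,0,0,0,0,0,1],[0,0,0,0,0,0,1]]]'
python3 - <<'E'
from h import *
C=cam("wrist");cv2.imwrite("pics/w4.png",C[0][:,:,::-1]);o=get_obs();print(o["q"].round(3))
uv=proj(C,[.403,-.176,.018])[0];print(uv);b=blob(C,uv+[18*1.5,0],win=60);c=circ(ray(C,b,.018));print(c,len(b))
E
```

```text
time: 8.78
position: [0.6615, -0.0099, 0.0791]
tool_rot: [0.003, 1.0, 0.001, -0.003]
ft_force: [0.8, -0.2, -0.5]
grip_width: 0.0697
grip_force: 0.0
time: 9.4
position: [0.5766, -0.0742, 0.2018]
tool_rot: [0.002, 1.0, -0.001, 0.001]
ft_force: [0.2, 0.1, -0.6]
grip_width: 0.0869
grip_force: 0.0
time: 10.02
position: [0.4584, -0.1693, 0.2012]
tool_rot: [0.003, 1.0, -0.0, 0.001]
ft_force: [0.6, -0.2, -0.3]
grip_width: 0.0871
grip_force: 0.0
[-5.820e-01  3.930e-01  1.804e+00  1.000e-03  9.430e-01 -2.149e+00]
[310.66603925 128.08697909]
(array([ 404.1, -174.4]), 21.7) 123
```

View pics/w4.png

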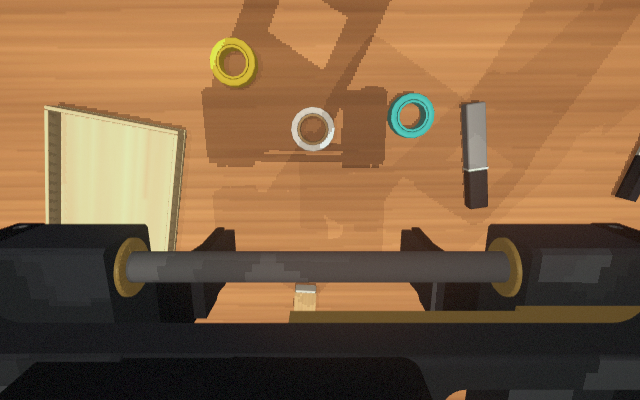

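The cream small roll is at (313,129), teal at (411,116) and yellow at (233,62), with enough room for the open fingers. The measured radius of 21.7 mm matches.

```bash
python3 -m pendant '[[[0.027,-0.0025,0,0,0,0,1],[0.0273,-0.0025,0,0,0,0,1],[0,0,0.04,0,0,0,0.8],[0,0,0.05,0,0,0,0.8],[0,0,0.05,0,0,0,0.8]]]'
python3 -m pendant '[[[0,0,0,0,0,0,0.8],[0,0,0,0,0,0,0.8],[0,0,0,0,0,0,0.8],[0,0,0,0,0,0,0.8],[0,0,0,0,0,0,0.8]]]'
python3 - <<'E'
from h import *
o=get_obs();print(o["position"].round(4),tool(0.4041-o["position"][0],-.1744-o["position"][1]).round(4))
E
```

```text
time: 10.7
position: [0.4053, -0.1738, 0.0596]
tool_rot: [0.001, 1.0, -0.001, 0.001]
ft_force: [0.2, -0.5, -0.2]
grip_width: 0.0712
grip_force: 0.0
time: 11.32
position: [0.4039, -0.1743, 0.0617]
tool_rot: [0.002, 1.0, -0.001, 0.001]
ft_force: [1.2, -0.7, 0.0]
grip_width: 0.0697
grip_force: 0.0
[ 0.4039 -0.1743  0.0617] [-0.0002 -0.0001  0.    ]
```

```bash
python3 -m pendant '[[[0,0,0.03,0,0,0,0.8],[0,0,0.0185,0,0,0,0.8],[0,0,0,0,0,0,0.8],[0,0,0,0,0,0,0.2],[0,0,0,0,0,0,0.2]]]' 20
python3 -m pendant '[[[0,0,0,0,0,0,0.2],[0,0,0,0,0,0,0.2],[0,0,0,0,0,0,0.2],[0,0,0,0,0,0,0.2],[0,0,-0.03,0,0,0,0.2]]]'
python3 -m pendant '[[[0,0,-0.06,0,0,0,0.2],[0,0,-0.06,0,0,0,0.2],[-0.052,0.033,0,0,0,0,0.2],[-0.052,0.033,0,0,0,0,0.2],[-0.052,0.033,0,0,0,0,0.2]]]'
python3 -m pendant '[[[-0.052,0.033,0,0,0,0,0.2],[-0.0515,0.033,0,0,0,0,0.2],[0,0,0,0,0,0,0.2],[0,0,0,0,0,0,0.2],[0,0,0,0,0,0,0.2]]]'
python3 - <<'E'
from h import *
o=get_obs();print(tool(0.6635-o["position"][0],-.0095-o["position"][1]).round(4))
c=cam("scene");a=cv2.resize(c[0][170:300,280:440,::-1],(480,390));c=cam("wrist");b=cv2.resize(c[0][:,:,::-1],(320,200));b=np.vstack([b,np.zeros((190,320,3),np.uint8)])
cv2.imwrite("pics/p5.png",np.hstack([a,b]))
E
```

```text
time: 11.95
position: [0.4035, -0.1741, 0.0123]
tool_rot: [0.003, 1.0, -0.0, 0.0]
ft_force: [0.2, -0.4, 0.3]
grip_width: 0.0569
grip_force: 0.0
time: 12.58
position: [0.4024, -0.1732, 0.041]
tool_rot: [0.003, 1.0, 0.001, -0.002]
ft_force: [-0.4, -0.1, -0.6]
grip_width: 0.0437
grip_force: 20.0
time: 13.2
position: [0.5611, -0.0747, 0.1623]
tool_rot: [0.003, 1.0, -0.0, 0.0]
ft_force: [1.2, -1.1, -0.3]
grip_width: 0.0432
grip_force: 20.0
time: 13.82
position: [0.6621, -0.0109, 0.1616]
tool_rot: [0.003, 1.0, 0.0, -0.001]
ft_force: [0.0, 0.3, -1.2]
grip_width: 0.0435
grip_force: 20.0
[-0.0014  0.0014 -0.    ]
```

View pics/p5.png

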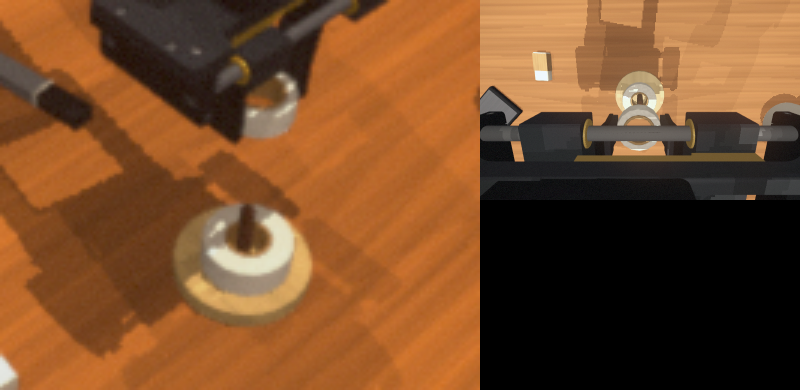

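The large roll lies flat around the peg (crop (248,240)) and the small roll hangs level in the gripper. I'll lower it.

```bash
python3 -m pendant '[[[-0.0014,0.0014,0.02,0,0,0,0.2],[0,0,0.03,0,0,0,0.2],[0,0,0.03,0,0,0,0.2],[0,0,0.0285,0,0,0,0.2],[0,0,0,0,0,0,0.2]]]'
python3 -m pendant '[[[0,0,0,0,0,0,0.2],[0,0,0,0,0,0,0.7],[0,0,0,0,0,0,0.7],[0,0,0,0,0,0,0.7],[0,0,-0.01,0,0,0,0.7]]]'
python3 -m pendant '[[[0,0,-0.05,0,0,0,0.7],[0,0,-0.05,0,0,0,1],[0,0,-0.05,0,0,0,1],[0,-0.04,0,0,0,0,1],[0,-0.04,0,0,0,0,1]]]'
python3 -m pendant '[[[0,-0.04,0,0,0,0,1],[0,-0.04,0,0,0,0,1],[0,0,0,0,0,0,1],[0,0,0,0,0,0,1],[0,0,0,0,0,0,1]]]'
python3 - <<'E'
from h import *
c=cam("scene");a=cv2.resize(c[0][200:320,280:440,::-1],(400,300));c=cam("wrist");b=cv2.resize(c[0][:,:,::-1],(400,250));b=np.vstack([b,np.zeros((50,400,3),np.uint8)])
cv2.imwrite("pics/p6.png",np.hstack([a,b]))
E
```

```text
time: 14.55
position: [0.6644, -0.0091, 0.0517]
tool_rot: [0.003, 1.0, 0.0, -0.001]
ft_force: [-0.3, 0.2, -0.8]
grip_width: 0.0439
grip_force: 20.0
time: 15.18
position: [0.6644, -0.0086, 0.0632]
tool_rot: [0.002, 1.0, 0.0, -0.001]
ft_force: [0.4, 0.1, -0.2]
grip_width: 0.0604
grip_force: 0.0
time: 15.8
position: [0.6653, -0.0891, 0.216]
tool_rot: [0.002, 1.0, -0.001, 0.002]
ft_force: [0.1, 0.5, -0.3]
grip_width: 0.0852
grip_force: 0.0
time: 16.42
position: [0.6643, -0.1674, 0.2138]
tool_rot: [0.002, 1.0, 0.0, -0.0]
ft_force: [0.3, 0.5, -0.2]
grip_width: 0.087
grip_force: 0.0
```

View pics/p6.png

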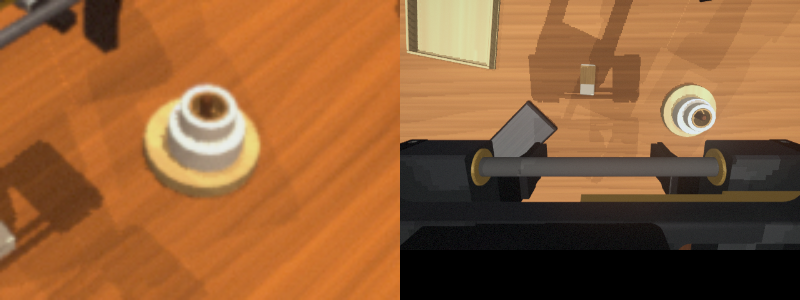

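Both rolls are stacked flat on the peg. The eraser shows at full-image pixel ≈(299,128), with its white end at (299,142).

```bash
python3 - <<'E'
from h import *
C=cam("wrist");hsv=cv2.cvtColor(C[0],cv2.COLOR_RGB2HSV)
print(hsv[95:160:3,299].tolist());print(hsv[118,275:325:3].tolist())
b=blob(C,(299,142),win=25);print("white",rect(ray(C,b,.016)))
uv=proj(C,[.6634,-.0095,.057]);print(uv,get_obs()["position"])
E
```

```text
[[13, 155, 150], [13, 154, 147], [14, 153, 155], [19, 48, 208], [17, 124, 173], [16, 128, 153], [17, 132, 154], [17, 128, 155], [17, 129, 152], [17, 127, 155], [17, 128, 152], [17, 131, 150], [17, 129, 152], [17, 97, 163], [19, 38, 194], [19, 38, 194], [21, 38, 193], [20, 38, 193], [20, 37, 192], [13, 137, 127], [13, 153, 137], [13, 146, 183]]
[[14, 151, 157], [14, 152, 159], [14, 159, 157], [14, 152, 158], [13, 153, 160], [17, 130, 151], [16, 129, 146], [16, 127, 148], [17, 127, 156], [17, 127, 154], [17, 126, 152], [17, 129, 146], [17, 130, 149], [13, 148, 124], [13, 151, 135], [13, 148, 134], [13, 150, 136]]
white (array([ 624.2, -186.6]), array([23.6, 17.9]), 86.0)
[[482.87195679 186.96848669]] [ 0.66439296 -0.16754752  0.21367355]
```

```bash
python3 - <<'E'
from h import *
C=cam("wrist");C=(cv2.medianBlur(C[0],3),)+C[1:]
b=blob(C,(299,125),white=False,lo=(15.5,0,90),hi=(40,141,255),win=45);r=rect(ray(C,b,.016));print(r)
o=get_obs()["position"];print(tool(r[0][0]/1000-o[0],r[0][1]/1000-o[1]))
E
```

```text
Traceback (most recent call last):
  File "h.py", line 22, in blob
    m=((hsv[...,1]<90)&(hsv[...,2]>110)).astype(np.uint8) if white else cv2.inRange(hsv,np.array(lo),np.array(hi))
                                                                        ~~~~~~~~~~~^^^^^^^^^^^^^^^^^^^^^^^^^^^^^^^
cv2.error: OpenCV(4.12.0) /io/opencv/modules/core/src/arithm.cpp:2092: error: (-215:Assertion failed) lb.type() == ub.type() in function 'inRange'
```

```bash
python3 - <<'E'
from h import *
C=cam("wrist");C=(cv2.medianBlur(C[0],3),)+C[1:]
b=blob(C,(299,125),white=False,lo=(16,0,90),hi=(40,141,255),win=45);r=rect(ray(C,b,.016));print(r)
o=get_obs()["position"];print(tool(r[0][0]/1000-o[0],r[0][1]/1000-o[1]))
E
```

```text
(array([ 608.1, -185.3]), array([49.5, 23.8]), -1.4)
[ 5.62466891e-02 -1.75583546e-02  4.35927158e-07]
```

```bash
python3 -m pendant '[[[0.028,-0.009,0,0,0,0,0.6],[0.0282,-0.0086,0,0,0,0,0.6],[0,0,0.05,0,0,1.5,0.6],[0,0,0.05,0,0,0,0.6],[0,0,0.05,0,0,0,0.6]]]'
python3 -m pendant '[[[0,0,0,0,0,0,0.6],[0,0,0.025,0,0,0,0.6],[0,0,0.016,0,0,0,0.6],[0,0,0.01,0,0,0,0.6],[0,0,0,0,0,0,0.6]]]'
python3 -m pendant '[[[0,0,0,0,0,0,0],[0,0,0,0,0,0,0],[0,0,0,0,0,0,0],[0,0,0,0,0,0,0],[0,0,0,0,0,0,0]]]' 15
```

```text
time: 17.3
position: [0.6084, -0.1861, 0.0627]
tool_rot: [0.015, 1.0, -0.0, 0.001]
ft_force: [0.6, 0.2, -1.1]
grip_width: 0.0538
grip_force: 0.0
time: 17.92
position: [0.6081, -0.1861, 0.0127]
tool_rot: [0.015, 1.0, 0.0, -0.0]
ft_force: [0.4, 0.0, -0.1]
grip_width: 0.0522
grip_force: 0.0
time: 18.55
position: [0.6081, -0.1862, 0.0129]
tool_rot: [0.016, 1.0, -0.0, 0.0]
ft_force: [-0.4, -0.0, 2.0]
grip_width: 0.0241
grip_force: 14.9
```

```bash
python3 -m pendant '[[[0,0,-0.03,0,0,0,0],[0,0,-0.055,0,0,0,0],[0,0,-0.055,0,0,0,0],[0,0,-0.04,0,0,-1.5,0],[0.007,0.0566,0,0,0,0,0]]]'
python3 -m pendant '[[[0.007,0.0566,0,0,0,0,0],[0.007,0.0566,0,0,0,0,0],[0.007,0.0566,0,0,0,0,0],[0.007,0.0566,0,0,0,0,0],[0.007,0.0566,0,0,0,0,0]]]'
python3 -m pendant '[[[0.007,0.0566,0,0,0,0,0],[0.007,0.0566,0,0,0,0,0],[0.007,0.0566,0,0,0,0,0],[0.007,0.0566,0,0,0,0,0],[0,0,0,0,0,0,0]]]'
python3 -m pendant '[[[0,0,0,0,0,0,0],[0,0,0,0,0,0,0],[0,0,0,0,0,0,0],[0,0,0,0,0,0,0],[0,0,0,0,0,0,0]]]'
python3 - <<'E'
from h import *
C=cam("wrist");cv2.imwrite("pics/w7.png",C[0][:,:,::-1]);print(proj(C,[[.468,.382,.004],[.415,.175,.016]]),get_obs()["q"].round(3))
E
```

```text
time: 19.18
position: [0.6052, -0.1336, 0.1971]
tool_rot: [0.005, 1.0, -0.003, 0.006]
ft_force: [0.6, 1.3, -0.9]
grip_width: 0.0239
grip_force: 14.9
time: 19.8
position: [0.5672, 0.1554, 0.1925]
tool_rot: [0.003, 1.0, -0.0, -0.0]
ft_force: [-0.1, -0.1, -0.1]
grip_width: 0.0239
grip_force: 14.9
time: 20.42
position: [0.5393, 0.3843, 0.1922]
tool_rot: [-0.0, 1.0, 0.001, 0.0]
ft_force: [1.0, 0.3, -0.7]
grip_width: 0.0238
grip_force: 14.9
time: 21.05
position: [0.5411, 0.3797, 0.1926]
tool_rot: [0.003, 1.0, 0.0, 0.0]
ft_force: [0.3, 0.3, 0.5]
grip_width: 0.024
grip_force: 14.9
[[319.45148871 109.97854104]
 [ 94.51038015  51.51972103]] [ 0.444  0.62   1.375 -0.     1.146 -1.122]
```

View pics/w7.png

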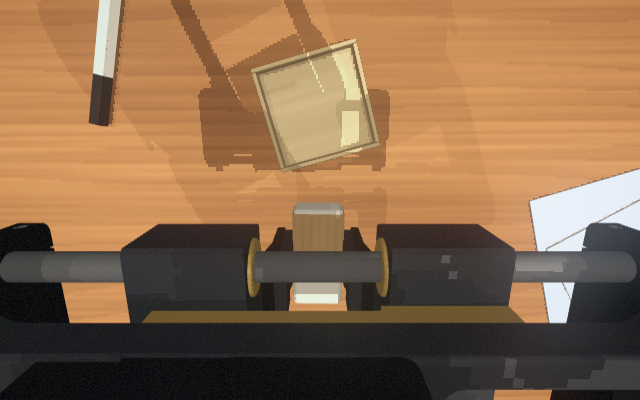

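The tray rim corners are at (252,71), (355,40), (378,144) and (281,170), and the eraser is held straight.

```bash
python3 - <<'E'
from h import *
C=cam("wrist");r=rect(ray(C,[(252,71),(355,40),(378,144),(281,170)],.022));print(r)
o=get_obs()["position"];print(tool(r[0][0]/1000-o[0],r[0][1]/1000-o[1]))
E
```

```text
(array([466.5, 379.1]), array([97.8, 95.7]), -75.3)
[ 7.44493326e-02 -1.30240663e-03 -1.75583800e-06]
```

```bash
python3 -m pendant '[[[0.037,-0.0005,0,0,0,0,0],[0.0375,-0.0005,0,0,0,0,0],[0,0,0,0,0,-7.3,0],[0,0,0,0,0,-7.3,0],[0,0,0.04,0,0,0,0]]]'
python3 -m pendant '[[[0,0,0.05,0,0,0,0],[0,0,0.04,0,0,0,0],[0,0,0.025,0,0,0,0],[0,0,0.018,0,0,0,0],[0,0,0,0,0,0,0]]]'
python3 -m pendant '[[[0,0,0.0015,0,0,0,0],[0,0,0,0,0,0,0.5],[0,0,0,0,0,0,0.5],[0,0,0,0,0,0,0.5],[0,0,-0.01,0,0,0,0.5]]]'
python3 -m pendant '[[[0,0,-0.05,0,0,0,0.5],[0,0,-0.06,0,0,0,1],[0,0,-0.06,0,0,0,1],[0,0,0,0,0,7.3,1],[0,0,0,0,0,7.3,1]]]'
```

```text
time: 21.78
position: [0.4691, 0.3814, 0.1555]
tool_rot: [-0.125, 0.992, 0.002, 0.004]
ft_force: [0.0, 0.7, -0.2]
grip_width: 0.0238
grip_force: 14.9
time: 22.4
position: [0.4661, 0.3795, 0.0187]
tool_rot: [-0.125, 0.992, -0.0, -0.001]
ft_force: [-0.3, -0.6, 0.4]
grip_width: 0.0238
grip_force: 15.0
time: 23.02
position: [0.4658, 0.3793, 0.0279]
tool_rot: [-0.125, 0.992, -0.0, -0.001]
ft_force: [0.7, 0.0, 0.7]
grip_width: 0.0429
grip_force: 0.0
time: 23.65
position: [0.4666, 0.3798, 0.2003]
tool_rot: [0.005, 1.0, 0.001, 0.001]
ft_force: [-0.5, -0.4, -1.2]
grip_width: 0.0757
grip_force: 0.0
```

```bash
python3 -m pendant '[[[0,-0.05,0,0,0,0,1],[0,-0.05,0,0,0,0,1],[0,-0.05,0,0,0,0,1],[0,-0.055,0,0,0,0,1],[0,0,0,0,0,0,1]]]'
python3 -m pendant '[[[0,0,0,0,0,0,1],[0,0,0,0,0,0,1],[0,0,0,0,0,0,1],[0,0,0,0,0,0,1],[0,0,0,0,0,0,1]]]'
python3 - <<'E'
from h import *
C=cam("wrist");s=cam("scene")[0][115:165,370:440,::-1];i=C[0][:,:,::-1].copy();i[300:400,0:140]=cv2.resize(s,(140,100));cv2.imwrite("pics/w8.png",i);print(proj(C,[.415,.175,.016]))
E
```

```text
time: 24.28
position: [0.4652, 0.1716, 0.1987]
tool_rot: [0.005, 1.0, -0.0, -0.0]
ft_force: [-0.6, 0.7, 0.4]
grip_width: 0.0867
grip_force: 0.0
time: 24.9
position: [0.4652, 0.175, 0.198]
tool_rot: [0.002, 1.0, -0.0, -0.0]
ft_force: [0.2, -0.4, -0.2]
grip_width: 0.0871
grip_force: 0.0
[[317.42906036 133.78265724]]
```

View pics/w8.png

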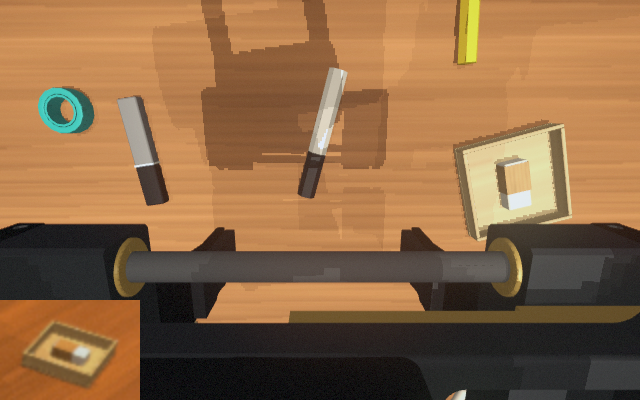

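The eraser is flat in the small tray at (515,185). The marker runs (338,69)–(307,197) with its cap toward +x, and the highlighter runs (130,97)–(157,205).

```bash
cat >> h.py <<'E'
def pen(C,uv,z,win=100):
    hsv=cv2.cvtColor(C[0],cv2.COLOR_RGB2HSV)
    m=((hsv[...,1]<100)|(hsv[...,2]<80)).astype(np.uint8)
    m[215:]=0; n,l,st,_=cv2.connectedComponentsWithStats(m)
    k=l[uv[1],uv[0]]; ys,xs=np.nonzero(l==k)
    return rect(ray(C,np.c_[xs,ys],z)),st[k]
E
python3 - <<'E'
from h import *
C=cam("wrist");o=get_obs()["position"]
for n,uv,z in(("marker",(331,100),.012),("high",(134,125),.014)):
    r,s=pen(C,uv,z);print(n,r,s,tool(r[0][0]/1000-o[0],r[0][1]/1000-o[1]).round(4))
E
```

```text
marker (array([416.9, 178.5]), array([131.4,  18.5]), -15.0) [ 298   67   50  131 2384] [0.0484 0.0036 0.    ]
high (array([432.6,  -1.3]), array([108.5,  26.6]), 7.4) [ 117   96   52  109 2631] [ 0.0318 -0.1761  0.    ]
```

```bash
python3 -m pendant '[[[0.024,0.0018,0,0,0,0,1],[0.0244,0.0018,0,0,0,0,1],[0,0,0,0,0,7.5,0.7],[0,0,0,0,0,7.5,0.6],[0,0,0.04,0,0,0,0.6]]]'
python3 -m pendant '[[[0,0,0.05,0,0,0,0.6],[0,0,0.04,0,0,0,0.6],[0,0,0.0255,0,0,0,0.6],[0,0,0.03,0,0,0,0.6],[0,0,0,0,0,0,0.6]]]'
python3 -m pendant '[[[0,0,0,0,0,0,0.6],[0,0,0,0,0,0,0],[0,0,0,0,0,0,0],[0,0,0,0,0,0,0],[0,0,0,0,0,0,0]]]' 20
python3 -m pendant '[[[0,0,0,0,0,0,0],[0,0,0,0,0,0,0],[0,0,0,0,0,0,0],[0,0,-0.04,0,0,0,0],[0,0,-0.04,0,0,0,0]]]'
```

```text
time: 25.68
position: [0.4199, 0.179, 0.1598]
tool_rot: [0.133, 0.991, 0.001, 0.004]
ft_force: [0.1, -0.2, -1.0]
grip_width: 0.0649
grip_force: 0.0
time: 26.3
position: [0.4178, 0.1784, 0.0121]
tool_rot: [0.133, 0.991, 0.0, 0.0]
ft_force: [-0.0, -0.8, -0.9]
grip_width: 0.0521
grip_force: 0.0
time: 26.92
position: [0.4169, 0.1784, 0.0126]
tool_rot: [0.133, 0.991, 0.0, 0.0]
ft_force: [-0.4, -0.2, -0.2]
grip_width: 0.0202
grip_force: 0.0
time: 27.55
position: [0.4163, 0.1783, 0.0929]
tool_rot: [0.133, 0.991, -0.0, -0.001]
ft_force: [0.4, -0.2, -0.4]
grip_width: 0.017
grip_force: 20.0
```

```bash
python3 -m pendant '[[[0,0,-0.05,0,0,0,0],[0,0,-0.05,0,0,0,0],[0,0,0,0,0,-7.5,0],[0,0,0,0,0,-7.5,0],[-0.0153,-0.0558,0,0,0,0,0]]]'
python3 -m pendant '[[[-0.0153,-0.0558,0,0,0,0,0],[-0.0153,-0.0558,0,0,0,0,0],[-0.0153,-0.0558,0,0,0,0,0],[-0.0153,-0.0558,0,0,0,0,0],[-0.0153,-0.0558,0,0,0,0,0]]]'
python3 -m pendant '[[[-0.0153,-0.0558,0,0,0,0,0],[-0.0153,-0.0558,0,0,0,0,0],[-0.0153,-0.0558,0,0,0,0,0],[-0.0153,-0.0558,0,0,0,0,0],[0,0,0,0,0,0,0]]]'
python3 -m pendant '[[[0,0,0,0,0,0,0],[0,0,0,0,0,0,0],[0,0,0,0,0,0,0],[0,0,0,0,0,0,0],[0,0,0,0,0,0,0]]]'
python3 - <<'E'
from h import *
C=cam("wrist");cv2.imwrite("pics/w9.png",C[0][:,:,::-1]);o=get_obs();print(o["q"].round(3))
A=cam("scene");B=cam("side")
print(rect(ray(A,[(88,287),(160,260),(188,340),(106,376)],.022)),rect(ray(B,[(356,297),(447,281),(488,323),(389,358)],.022)))
E
```

```text
time: 28.18
position: [0.4311, 0.1245, 0.1927]
tool_rot: [-0.001, 1.0, 0.0, 0.0]
ft_force: [0.7, -0.5, -0.6]
grip_width: 0.0169
grip_force: 20.0
time: 28.8
position: [0.5069, -0.1586, 0.1923]
tool_rot: [0.003, 1.0, 0.0, -0.0]
ft_force: [1.0, 0.5, 0.5]
grip_width: 0.0173
grip_force: 20.0
time: 29.42
position: [0.5674, -0.3852, 0.1918]
tool_rot: [0.005, 1.0, -0.001, 0.001]
ft_force: [-0.8, 0.8, 0.0]
grip_width: 0.017
grip_force: 20.0
time: 30.05
position: [0.5673, -0.3799, 0.1928]
tool_rot: [0.002, 1.0, -0.0, 0.0]
ft_force: [-0.2, 0.3, -0.3]
grip_width: 0.0172
grip_force: 20.0
[-0.754  0.649  1.314 -0.     1.178 -2.32 ]
(array([ 492.3, -389.1]), array([192.3, 126. ]), -11.2) (array([ 483.6, -394.3]), array([191.1, 137. ]), -12.7)
```

View pics/w9.png

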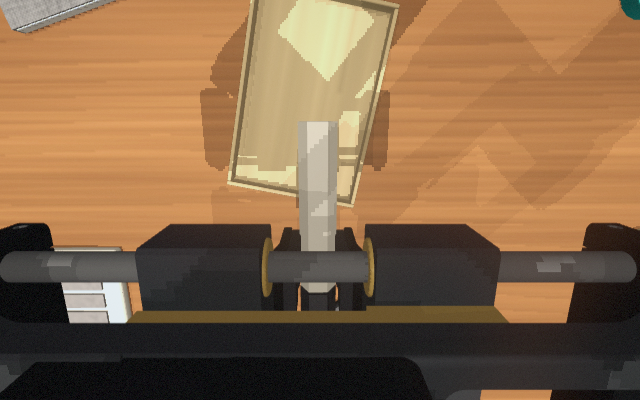

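The tray corners are at (398,7), (354,206) and (228,184), with the fourth at the top edge near (252,−2). The marker is held straight.

```bash
python3 - <<'E'
from h import *
C=cam("wrist");P=ray(C,[(398,7),(354,206),(228,184)],.022)[:,:2];c=(P[0]+P[2])/2
print(P.round(4),c.round(4));d=P[1]-P[0];print(np.hypot(*d),np.hypot(*(P[2]-P[1])),np.degrees(np.arctan2(d[1],d[0])))
u=d/np.hypot(*d);n=np.array([-u[1],u[0]]);o=get_obs()["position"][:2]
for s in(.025,-.025): t=c+n*s;print(s,t.round(4),tool(*(t-o)).round(4))
E
```

```text
[[ 0.4075 -0.3089]
 [ 0.5885 -0.3436]
 [ 0.5651 -0.4695]] [ 0.4863 -0.3892]
0.18424164932765957 0.128133205377329 -10.841601465984176
0.025 [ 0.491  -0.3647] [ 0.0762  0.0153 -0.    ]
-0.025 [ 0.4816 -0.4138] [ 0.0854 -0.0339  0.    ]
```

```bash
python3 -m pendant '[[[0.0427,-0.017,0,0,0,0,0],[0.0427,-0.017,0,0,0,0,0],[0,0,0,0,0,5.4,0],[0,0,0,0,0,5.4,0],[0,0,0.04,0,0,0,0]]]'
python3 -m pendant '[[[0,0,0.05,0,0,0,0],[0,0,0.04,0,0,0,0],[0,0,0.025,0,0,0,0],[0,0,0.0195,0,0,0,0],[0,0,0,0,0,0,0]]]'
python3 -m pendant '[[[0,0,0.001,0,0,0,0],[0,0,0,0,0,0,0],[0,0,0,0,0,0,0.35],[0,0,0,0,0,0,0.35],[0,0,0,0,0,0,0.35]]]'
python3 -m pendant '[[[0,0,-0.01,0,0,0,0.35],[0,0,-0.05,0,0,0,0.35],[0,0,-0.06,0,0,0,1],[0,0,-0.06,0,0,0,1],[0,0,0,0,0,0,1]]]'
python3 - <<'E'
from h import *
C=cam("wrist");cv2.imwrite("pics/w10.png",C[0][:,:,::-1])
E
```

```text
time: 30.88
position: [0.4835, -0.4167, 0.1557]
tool_rot: [0.097, 0.995, -0.003, 0.003]
ft_force: [0.1, 0.3, -0.7]
grip_width: 0.0172
grip_force: 20.0
time: 31.5
position: [0.4817, -0.4141, 0.0173]
tool_rot: [0.097, 0.995, 0.0, -0.0]
ft_force: [0.2, 0.7, 0.6]
grip_width: 0.017
grip_force: 20.0
time: 32.12
position: [0.4817, -0.414, 0.0172]
tool_rot: [0.097, 0.995, -0.0, 0.0]
ft_force: [0.5, 0.2, 0.4]
grip_width: 0.0298
grip_force: 0.0
time: 32.75
position: [0.4842, -0.4169, 0.2041]
tool_rot: [0.096, 0.995, -0.005, 0.005]
ft_force: [0.3, 0.5, -0.2]
grip_width: 0.0528
grip_force: 0.0
```

View pics/w10.png

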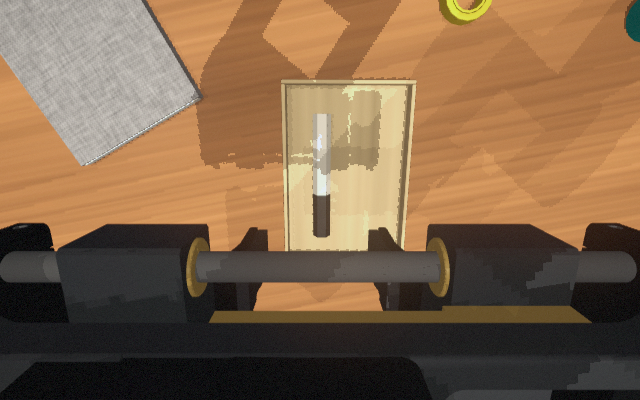

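The marker lies flat in the left half of the tray, at (321,175). Next is the highlighter.

```bash
python3 -m pendant '[[[0,0,0,0,0,-5.4,1],[0,0,0,0,0,-5.4,1],[0,0.052,0,0,0,0,1],[0,0.052,0,0,0,0,1],[0,0.052,0,0,0,0,1]]]'
python3 -m pendant '[[[0,0.052,0,0,0,0,1],[0,0.052,0,0,0,0,1],[0,0.052,0,0,0,0,1],[0,0.052,0,0,0,0,1],[0,0.05,0,0,0,0,1]]]'
python3 -m pendant '[[[0,0,0,0,0,0,1],[0,0,0,0,0,0,1],[0,0,0,0,0,0,1],[0,0,0,0,0,0,1],[0,0,0,0,0,0,1]]]'
python3 - <<'E'
from h import *
C=cam("wrist");o=get_obs()["position"]
uv=proj(C,[.41,-.003,.014])[0].astype(int);r,s=pen(C,uv,.014);print(uv,r,s,o,tool(r[0][0]/1000-o[0],r[0][1]/1000-o[1]).round(4))
E
```

```text
time: 33.42
position: [0.481, -0.2556, 0.1953]
tool_rot: [0.003, 1.0, 0.001, -0.002]
ft_force: [0.4, 0.2, 0.9]
grip_width: 0.0871
grip_force: 0.0
time: 34.05
position: [0.4821, 0.002, 0.1957]
tool_rot: [0.003, 1.0, 0.0, -0.002]
ft_force: [1.4, -1.2, 0.3]
grip_width: 0.0872
grip_force: 0.0
time: 34.67
position: [0.4837, -0.0007, 0.197]
tool_rot: [0.003, 1.0, -0.0, -0.0]
ft_force: [-0.3, 0.8, -0.6]
grip_width: 0.087
grip_force: 0.0
[314 109] (array([433.2,  -4.8]), array([108.5,  20.5]), 8.5) [ 295   75   36  113 2178] [ 0.48367138 -0.00053994  0.19703796] [ 0.0504 -0.0046  0.    ]
```

```bash
python3 -m pendant '[[[0.025,-0.0023,0,0,0,0,0.6],[0.0254,-0.0023,0,0,0,0,0.6],[0,0,0,0,0,-8.5,0.6],[0,0,0.04,0,0,0,0.6],[0,0,0.05,0,0,0,0.6]]]'
python3 -m pendant '[[[0,0,0.045,0,0,0,0.6],[0,0,0.03,0,0,0,0.6],[0,0,0.0195,0,0,0,0.6],[0,0,0,0,0,0,0.6],[0,0,0,0,0,0,0.6]]]'
python3 -m pendant '[[[0,0,0,0,0,0,0],[0,0,0,0,0,0,0],[0,0,0,0,0,0,0],[0,0,0,0,0,0,0],[0,0,0,0,0,0,0]]]' 15
python3 -m pendant '[[[0,0,-0.03,0,0,0,0],[0,0,-0.05,0,0,0,0],[0,0,-0.05,0,0,0,0],[0,0,-0.05,0,0,0,0],[0,0,0,0,0,8.5,0]]]'
python3 -m pendant '[[[0,0,0,0,0,0,0],[0,0,0,0,0,0,0],[0,0,0,0,0,0,0],[0,0,0,0,0,0,0],[0,0,0,0,0,0,0]]]'
python3 - <<'E'
from h import *
o=get_obs();print(tool(.491-o["position"][0],-.3647-o["position"][1]).round(4),o["grip_width"])
E
```

```text
time: 35.35
position: [0.4351, -0.005, 0.1073]
tool_rot: [-0.071, 0.997, -0.001, 0.003]
ft_force: [0.9, 0.5, -1.0]
grip_width: 0.0536
grip_force: 0.0
time: 35.98
position: [0.4337, -0.0045, 0.0125]
tool_rot: [-0.071, 0.997, -0.0, 0.0]
ft_force: [0.0, -0.3, -0.2]
grip_width: 0.052
grip_force: 0.0
time: 36.6
position: [0.4333, -0.0043, 0.0126]
tool_rot: [-0.072, 0.997, -0.0, 0.0]
ft_force: [-0.0, 0.3, 0.4]
grip_width: 0.0197
grip_force: 15.0
time: 37.22
position: [0.4355, -0.0048, 0.1962]
tool_rot: [0.004, 1.0, -0.001, 0.004]
ft_force: [-0.1, 0.7, -0.7]
grip_width: 0.0194
grip_force: 15.0
time: 37.85
position: [0.4331, -0.0042, 0.1922]
tool_rot: [0.002, 1.0, 0.0, -0.0]
ft_force: [-0.6, 0.4, -0.3]
grip_width: 0.0199
grip_force: 15.0
[-5.960e-02 -3.602e-01 -1.000e-04] 0.019923879375467624
```

```bash
python3 -m pendant '[[[-0.0085,-0.0515,0,0,0,0,0],[-0.0085,-0.0515,0,0,0,0,0],[-0.0085,-0.0515,0,0,0,0,0],[-0.0085,-0.0515,0,0,0,0,0],[-0.0085,-0.0515,0,0,0,0,0]]]'
python3 -m pendant '[[[-0.0085,-0.0515,0,0,0,0,0],[-0.0085,-0.0512,0,0,0,0,0],[0,0,0,0,0,5.4,0],[0,0,0,0,0,5.4,0],[0,0,0.04,0,0,0,0]]]'
python3 -m pendant '[[[0,0,0.04,0,0,0,0],[0,0,0,0,0,0,0],[0,0,0,0,0,0,0],[0,0,0,0,0,0,0],[0,0,0,0,0,0,0]]]'
python3 - <<'E'
from h import *
o=get_obs();print(tool(.491-o["position"][0],-.3647-o["position"][1]).round(4),o["position"])
E
```

```text
time: 38.48
position: [0.4745, -0.2637, 0.1924]
tool_rot: [0.003, 1.0, 0.0, -0.0]
ft_force: [1.0, -0.1, 0.0]
grip_width: 0.0198
grip_force: 15.0
time: 39.1
position: [0.4929, -0.3672, 0.1548]
tool_rot: [0.097, 0.995, -0.003, 0.003]
ft_force: [0.6, -0.3, -0.7]
grip_width: 0.0198
grip_force: 15.0
time: 39.72
position: [0.4916, -0.3654, 0.1141]
tool_rot: [0.096, 0.995, -0.001, 0.001]
ft_force: [0.3, 1.1, 0.5]
grip_width: 0.0198
grip_force: 15.0
[ 0.0007  0.0006 -0.    ] [ 0.49162096 -0.3653923   0.11410712]
```

```bash
python3 -m pendant '[[[0,0,0.04,0,0,0,0],[0,0,0.035,0,0,0,0],[0,0,0.021,0,0,0,0],[0,0,0,0,0,0,0],[0,0,0.0008,0,0,0,0]]]'
python3 -m pendant '[[[0,0,0,0,0,0,0.4],[0,0,0,0,0,0,0.4],[0,0,0,0,0,0,0.4],[0,0,-0.01,0,0,0,0.4],[0,0,-0.05,0,0,0,0.4]]]'
python3 -m pendant '[[[0,0,-0.06,0,0,0,1],[0,0,-0.06,0,0,0,1],[-0.02,0,0,0,0,0,1],[0,0,0,0,0,0,1],[0,0,0,0,0,0,1]]]'
python3 -m pendant '[[[0,0,0,0,0,0,1],[0,0,0,0,0,0,1],[0,0,0,0,0,0,1],[0,0,0,0,0,0,1],[0,0,0,0,0,0,1]]]'
python3 - <<'E'
from h import *
a=cam("scene")[0];b=cam("wrist")[0];cv2.imwrite("pics/p11.png",np.vstack([cv2.resize(a,(640,400))[110:400],b[:260]])[:,:,::-1])
E
```

```text
time: 40.35
position: [0.4914, -0.3652, 0.0164]
tool_rot: [0.097, 0.995, -0.0, 0.001]
ft_force: [-0.2, -0.4, -0.1]
grip_width: 0.0197
grip_force: 15.0
time: 40.98
position: [0.4892, -0.363, 0.0739]
tool_rot: [0.097, 0.995, 0.002, -0.003]
ft_force: [-0.2, -1.3, 0.4]
grip_width: 0.035
grip_force: 0.0
time: 41.6
position: [0.5094, -0.3676, 0.1948]
tool_rot: [0.096, 0.995, 0.001, -0.001]
ft_force: [-0.6, -0.3, 0.5]
grip_width: 0.0767
grip_force: 0.0
time: 42.22
position: [0.5106, -0.3686, 0.1957]
tool_rot: [0.097, 0.995, -0.0, -0.0]
ft_force: [-0.2, 0.3, 0.5]
grip_width: 0.0869
grip_force: 0.0
```

View pics/p11.png

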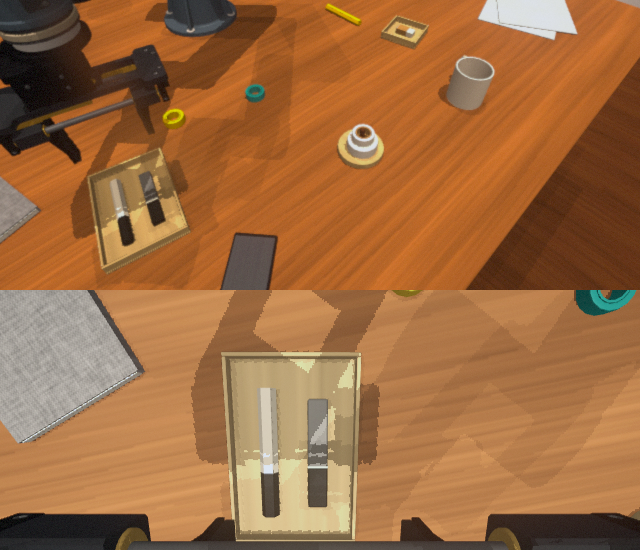

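The pens lie flat and side by side in the tray, at (268,450) and (317,450). The eraser is in the small tray at (405,31), the rolls are stacked on the peg at (361,140), and the mug and phone have not moved. I'll hand in.

```bash
python3 -c "from rig import hand_in; print(hand_in())"
```

```text
the job is handed in; nothing more can be done
None
```

I handed in the finished job after about 42 s of robot time: both rolls are flat on the peg with the small one on top, the marker and highlighter lie side by side in the large tray, the eraser lies flat in the small tray, and the mug and phone are untouched.

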